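# Release the hand blender's battery pack from its charging dock and catch it on the ledge

### The arm

A 7-joint arm with a two-finger parallel gripper is mounted at the origin on a cart in front of the work surface, level with it; the furniture and walls round the work are solid. World frame = base frame: x ahead of the robot, y to its left, z up, the work surface at z = 0. Lengths are in m, angles in rad, forces in N, time in s.
With the tool pointing down it reaches from about 0.425 to 0.925 m from the base axis. Payload 6.8 kg.
Tool frame: the origin (TCP) lies on the centre line of the jaws, within the pads' length; the fingertips stand 8 mm ahead of it and the grasp point (between the pads) lies 11 mm behind it (bot.tips_ahead is the distance from the TCP to the fingertips, in m); z points along the fingers, y is the line along which they close (so a half turn about z gives the same grasp; the last joint's range is limited). The gripper opens to 85 mm and grips with 20 to 120 N. Pads are 22 mm wide; open, the fingers measure 114 mm over their backs; the gripper's body (76 mm by 85 mm) begins 54 mm behind the grasp point. The pads swing forward as they close: fully open they stand 13 mm farther back than shut.
Start: joints at [1.02, 0.477, 0.022, 1.555, -0.011, 1.109, -0.083], TCP at [0.289, -0.61, 0.239] pointing down, gripper open.
Joint ranges: [-2.96, 2.96], [-0.34, 2.1], [-1.41, 1.46], [0.24, 2.44], [-1.37, 4.51], [0.17, 1.92], [-2.96, 2.96]. Speed limits (rad/s): [2.39, 2.39, 3.14, 3.14, 3.14, 3.14, 3.14].

### API

Orientations are given as a unit quaternion [w, x, y, z].
In Python, from station import bot gives the robot as it stands.
- The arm moves only by the tool send_rows, never from a script. Its argument "deltas" is text: rows parted by semicolons, each of 4 numbers parted by spaces: the shift along the tool's x, y, z in m, then the turn about the tool's z in degrees. In form: x y z spin; .... A call has 1 to 5 rows; each row is the pose to reach, as a shift and turn from the pose commanded when the call began, along the tool's axes at that moment; what a row does not reach only later rows make up. A row lasts 1/10 s, in which the tool goes at most 50 mm and 8.59 degrees, less where a joint would pass 70% of its speed; a pose out of reach is approached as far as the arm can. A call with a gripper value outside its range is refused whole. "claw" is the opening, from 0 (shut) to 1 (fully open), set as the call begins (left out, the last holds). The fingers move at their own pace and stop on an object; "force" is the grip in N (left out, the last holds). Time passes only in rows, so rows that repeat a pose let the fingers close. It gives the time, the measured TCP pose, the force, the opening and the grip force at its end, in the units of the state.
- bot.get_obs(): the state, without advancing time (a new reading comes with each control period).
- bot.read_camera(name): name is "scene" or "side" or "wrist"; returns a dict with "img" (384x512x3 uint8, red, green, blue), "depth" (384x512 float32, m along the optical axis (not along the pixel's ray), 0 where there is no reading), "fx", "fy", "cx", "cy" (pixels), "camera_from_world" (4x4, takes a point from world to camera coordinates). Camera axes: x right, y up, looking along -z (the intrinsics and any distortion apply to the point x, -y, -z); pixel columns grow to the right and rows downward; lengths in m; the calibration is good to about 2 mm. A picture is of the moment at which its call begins.
- bot.hand_in(): hands the job in; it is judged then, once.
Trained networks look in a picture, given as the dict that the camera call returned (one of the last four; its "shot" number tells which), for a name from the list of things; names that differ only in an ending like _2 or _b are one class to them, and where a whole thing is asked for, a point or a joint stands for the part that bears it (a point fixed in the world has none). Each returns a list of dicts, best first, with "confidence" (0 to 1); they miss things now and then, are a little off and sometimes report something else, mostly with a low value. They report only what shows in the picture. A call takes as long as a camera call.
- bot.masks_of(picture, query): "mask" (384x512 bool, what is visible of it).
- bot.landmark_of(picture, query): "xyz" ([x, y, z] in m, in world coordinates, good to about 4 mm: a listed point, or the origin of a listed thing).
The state is a dict: "t": time; "q": joint angles; "joint_vel": joint speeds; "joint_torque": joint torques, N m; "eef_pos": TCP position; "tool_rot": TCP orientation; "contact_force": force on the tool from outside, world axes, zero at the start; "torque": the same for the moment, N m; "gripper_width": opening from 0.0 (shut) to 1.0 (fully open); "grasp_force": force on a finger pad.
Only numpy, scipy, OpenCV 4.12 (cv2) and the standard library are available. Lean on these libraries where they do the work, as an engineer would, in place of code of your own. Each camera call takes 0.05 s, during which the arm holds its last target. There are 200 camera calls.

### The job

Press the release key of the charging dock fully down with one fingertip and, with the key still down, stop the battery pack with your other finger as the spring kicks it out of its bay, before it slides off the dock. Then take the hand away and leave the pack lying flat on the dock's front ledge, out of the bay past the catch, and not sticking out over the ledge's front edge. Do not pinch or lift the pack, and leave the spare pack, the mug and the egg timer where they stand.

Things in the scene. Friction and masses are not known exactly. Their poses are not given: they have to be found in the camera images.
- dock: White plastic charging dock of a cordless hand blender, 153 x 96 mm, fixed on the worktop. Origin: on the worktop, on the bay's centre line, below the front face of the seated pack. x runs from the open front to the back, y to the left seen from the front, z up. The pack comes out along -x. Bay walls (x = 4 to 64 mm) reach z = 32 mm, the casing behind (x = 62 to 95 mm) z = 52 mm.
- ledge_edge (a point): Middle of the front edge of the dock's ledge, at x = -58, y = 0, z = 14 mm in the dock's frame. The grey floor of bay and ledge is level and slippery, 14 mm above the worktop and 43 mm wide between low rims 4.5 mm high; the ledge is open in front.
- pack: Black plastic battery pack seated in the dock's bay, 60 (x) x 40 (y) x 24 mm (z), about 110 g. Origin: centre of its underside; its axes are parallel to the dock's when seated. It stands on the bay's floor, so its top is 38 mm above the worktop.
- pack_front (a point): Centre of the pack's front face (towards the ledge), 12 mm above the pack's underside. Seated it is at x = 0, y = 0, z = 26 mm in the dock's frame. Once moved 16 mm or more the pack is past the catch; up to 58 mm it is still wholly over the ledge.
- pusher (a joint): Travel of the spring pusher behind the pack, m: 0 with the pack seated, 0.020 at its stop. It pushes the pack out with 3.5 N at first, 2 N at its stop; from there the pack coasts on at about 0.8 m/s and, unless stopped, shoots off the ledge. A pack caught before that stop stays pressed against the finger: back the finger off along -x before raising it, or it drags the pack up.
- release_key (a joint): Travel of the release key, m: 0 up, 0.010 fully down; pushed straight down against a spring (2 N at first, 6 N at the bottom), it rises by itself. It carries the catch, a small tooth in front of the pack's right front corner: at about 8 mm the tooth is below the floor and the pack is free at once. Let go later, the tooth rises into a relief under the pack without touching it.
- key_top (a point): Centre of the top of the grey ribbed release key, 32 (x) x 24 mm (y), right of the ledge. Key up: at x = -42, y = -46, z = 34 mm in the dock's frame; key down: z = 24 mm, 14 mm below the pack's top. With one fingertip on its centre, a second finger level with it about 50 mm to its left (dock +y) stands in the pack's path, 10 mm above the ledge.
- spare_pack: A second pack like the first, lying loose on the worktop to the left of the dock; must stay. Origin: centre of its underside.
- mug_1: Orange mug, 81 x 113 x 101 mm, standing loose to the right of the dock; must stay. Origin: middle of its underside.
- egg_timer: Cream egg timer, 66 x 66 x 65 mm, standing loose in front of the mug; must stay. Origin: centre of its underside.

How it is judged:
By the outcome, as a careful person would: the job done as asked, in the order asked, and still so for the second after the job is handed in, with the robot touching nothing.
It also fails if it takes over 27 s, if anything falls off the work surface, if the arm or the gripper's body presses on something with over 40 N, if the wrist force passes 120 N, or if a joint passes its speed limit or range.

## Working session

There is one attempt and no reset: what is moved stays moved. The work goes in short steps, Python scripts to look and compute and a tool call to move; the robot and the scene stay as the last step left them, time stands still between calls to the robot, and variables do not carry over. Pictures are saved under pics/ and viewed, at most 10 in all, crops included, and the job is handed in when it is done.

Besides the shell and the picture viewer there is one more tool, called after "Emit:" as name(argument=value, ...) on one line, values as JSON. send_rows: Moves the arm, as the interface text tells. Its arguments: {"type":"object","properties":{"deltas":{"type":"string"},"claw":{"type":"number"},"force":{"type":"number"}},"required":["deltas"]}

```bash
mkdir -p pics; cat > h.py <<'E'
import numpy as np,cv2
from station import bot
def look(cam,qs,name=None):
    p=bot.read_camera(cam)
    for q in qs:
        for r in bot.landmark_of(p,q)[:2]: print(cam,q,np.round(r['xyz'],4),round(r['confidence'],2))
    if name: cv2.imwrite('pics/'+name,p['img'][:,:,::-1])
    return p
E
python3 - <<'E'
from h import *
Q=['dock','ledge_edge','pack_front','key_top','spare_pack','mug_1','egg_timer']
look('scene',Q,'s1.png');look('side',Q,'d1.png')
o=bot.get_obs();print({k:np.round(v,3) for k,v in o.items()},bot.tips_ahead)
E
```

```text
scene dock [ 0.5182  0.096  -0.0009] 0.82
scene pack_front [0.5126 0.0978 0.0275] 0.67
scene key_top [0.4817 0.041  0.0343] 0.57
scene spare_pack [0.5009 0.1948 0.0033] 0.62
scene mug_1 [0.4978 0.1945 0.0033] 0.59
scene mug_1 [ 0.5917 -0.2363  0.0016] 0.55
scene egg_timer [ 0.4394 -0.2626  0.0015] 0.7
side dock [0.5197 0.0998 0.001 ] 0.59
side ledge_edge [0.4627 0.0814 0.0142] 0.55
side pack_front [0.5142 0.0986 0.0251] 0.62
side pack_front [0.4586 0.0842 0.015 ] 0.18
side key_top [0.4837 0.0396 0.0354] 0.6
side spare_pack [0.5032 0.1972 0.0036] 0.74
side mug_1 [ 5.917e-01 -2.355e-01 -3.000e-04] 0.81
side egg_timer [ 0.4435 -0.2646 -0.0033] 0.73
{'t': np.float64(0.8), 'q': array([ 1.02 ,  0.477,  0.022,  1.555, -0.011,  1.109, -0.083]), 'joint_vel': array([-0.   , -0.   ,  0.001,  0.001, -0.001, -0.   , -0.002]), 'joint_torque': array([-0.0000e+00, -5.9626e+01,  1.6070e+00, -2.8153e+01,  1.3000e-02,
        1.0000e-03, -0.0000e+00]), 'eef_pos': array([ 0.289, -0.61 ,  0.239]), 'tool_rot': array([-0.   ,  0.976,  0.22 ,  0.   ]), 'contact_force': array([ 0.519, -0.438,  0.26 ]), 'torque': array([ 0.054,  0.026, -0.067]), 'grasp_force': np.float64(0.0), 'gripper_width': np.float64(1.0)} 0.008
```

```bash
python3 -c "
import cv2,numpy as np
cv2.imwrite('pics/c1.png',cv2.resize(np.vstack([cv2.imread('pics/s1.png'),cv2.imread('pics/d1.png')]),(400,600)))"
```

```text
(no output)
```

View pics/s1.png

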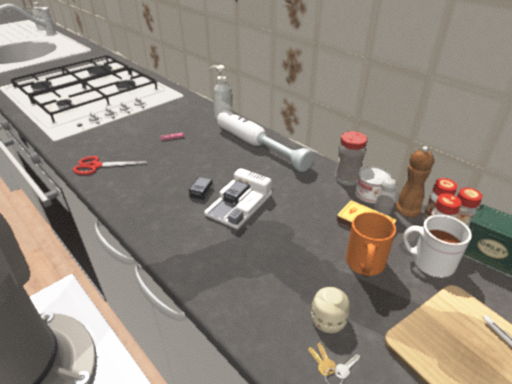

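View pics/d1.png

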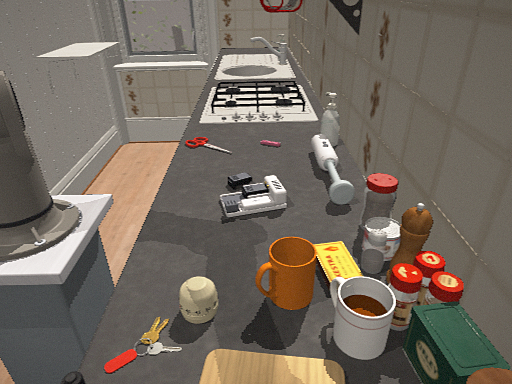

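The scene view shows the dock at about px (238,198), with the key on its front right. The mug at (372,240) and the timer at (330,310) stand well clear. Next I move above the dock.

Emit:
send_rows(deltas="0.03 -0.035 0 0; 0.06 -0.07 0 0; 0.09 -0.105 0 0; 0.12 -0.14 0 0; 0.15 -0.175 0 0")

```text
t: 1.3
eef_pos: [0.3501, -0.3858, 0.2395]
tool_rot: [0.0, 0.976, 0.22, 0.0]
contact_force: [0.8, -0.8, 0.4]
gripper_width: 0.998
grasp_force: 0.0
```

Emit:
send_rows(deltas="0.03 -0.035 0 0; 0.06 -0.07 0 0; 0.09 -0.105 0 0; 0.12 -0.14 0 0; 0.15 -0.175 0 0")

```text
t: 1.8
eef_pos: [0.4106, -0.1634, 0.2397]
tool_rot: [0.0, 0.976, 0.22, 0.0]
contact_force: [1.2, 0.7, -0.3]
gripper_width: 1.001
grasp_force: 0.0
```

Emit:
send_rows(deltas="0.03 -0.035 0 2.5; 0.06 -0.07 0 5; 0.09 -0.105 0 7.5; 0.12 -0.14 0 10; 0.15 -0.175 0 12")

```text
t: 2.3
eef_pos: [0.4712, 0.059, 0.2397]
tool_rot: [0.0, 0.993, 0.115, 0.0]
contact_force: [0.8, -0.3, -0.1]
gripper_width: 1.002
grasp_force: 0.0
```

```bash
python3 - <<'E'
from h import *
from scipy.spatial.transform import Rotation as R
bot.read_camera('wrist')
o=bot.get_obs();print(o['t'],o['eef_pos'],o['joint_vel'].round(3),o['q'].round(3));print(R.from_quat(o['tool_rot'],scalar_first=True).as_matrix().round(4))
p=look('wrist',['dock','ledge_edge','pack_front','key_top','spare_pack','pack'],'w1.png')
np.savez('w1.npz',**{k:v for k,v in p.items()})
E
```

```text
2.35 [0.47279498 0.06776706 0.24037102] [ 0.048 -0.033  0.015  0.031 -0.037 -0.003  0.263] [ 0.125  0.178 -0.44   1.99   0.086  0.987 -1.688]
[[ 0.9717  0.2362  0.0037]
 [ 0.2362 -0.9717  0.0052]
 [ 0.0048 -0.0042 -1.    ]]
wrist dock [ 0.5126  0.0991 -0.0007] 0.86
wrist pack_front [0.5126 0.0965 0.0249] 0.93
wrist pack_front [0.5394 0.0999 0.0126] 0.34
wrist key_top [0.4833 0.0408 0.0366] 0.84
wrist spare_pack [0.4986 0.1963 0.003 ] 0.82
wrist pack [0.5425 0.1008 0.0124] 0.55
```

View pics/w1.png

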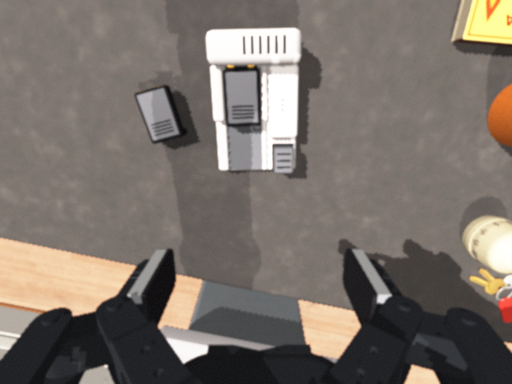

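The wrist view shows the casing at (253,47), the pack at (242,96), the ledge at (245,150) and the key at (284,158), nearly aligned with the tool. I'll fit the yaw from depth.

```bash
cat >> h.py <<'E'
def cloud(p):
    v,u=np.mgrid[:384,:512];d=p['depth']
    c=np.stack([(u-p['cx'])*d/p['fx'],-(v-p['cy'])*d/p['fy'],-d,np.ones_like(d)],-1)
    w=c@np.linalg.inv(p['camera_from_world']).T
    w[d==0]=np.nan
    return w[...,:3]
def rect(pts):
    (c,s,a)=cv2.minAreaRect((pts[:,:2]*1000).astype(np.float32)); return np.round(c,1),np.round(s,1),round(a,1)
E
python3 - <<'E'
from h import *
p=dict(np.load('w1.npz'));w=cloud(p);x,y,z=w[...,0],w[...,1],w[...,2]
roi=(abs(x-.52)<.12)&(abs(y-.09)<.065)
def m(lo,hi,r): 
    k=(roi&r&(z>lo)&(z<hi)).astype(np.uint8);k=cv2.morphologyEx(k,cv2.MORPH_OPEN,np.ones((3,3)))>0
    return w[k]
A=np.ones_like(roi)
for n,P in dict(casing=m(.046,.06,A),whole=m(.008,.06,A),key=m(.028,.04,(x<.505)&(y<.065)),pack=m(.034,.043,(y>.07)&(x<.6)),floor=m(.01,.0175,(y>.07)&(y<.12)&(x<.51))).items(): print(n,len(P),rect(P) if len(P)>5 else '', P[:,2].mean().round(4) if len(P) else '')
r=bot.get_obs();print(r['eef_pos'],r['tool_rot'])
E
```

```text
casing 3192 (array([593.7, 104.9]), array([32.2, 94.6]), 14.4) 0.0512
whole 11979 (array([535.5,  89.9]), array([153.3,  96. ]), 14.7) 0.0338
key 539 (array([485.9,  43.6]), array([31.1, 23.9]), 14.6) 0.0337
pack 2072 (array([543.8, 106.5]), array([62.8, 39.9]), 15.6) 0.0386
floor 1554 (array([482.8,  95.7]), array([54.9, 52.9]), 10.8) 0.0144
[0.47069938 0.05569139 0.23923605] [ 3.04364590e-04  9.93340062e-01  1.15218953e-01 -1.43700420e-04]
```

```bash
cat > meas.py <<'E'
from h import *
from scipy.spatial.transform import Rotation as R
p=look('wrist',['pack_front','key_top','dock','ledge_edge'])
w=cloud(p);x,y,z=w[...,0],w[...,1],w[...,2]
roi=(abs(x-.52)<.12)&(abs(y-.09)<.065)
def m(lo,hi,r): 
    k=(roi&r&(z>lo)&(z<hi)).astype(np.uint8);k=cv2.morphologyEx(k,cv2.MORPH_OPEN,np.ones((3,3)))>0
    return w[k]
A=np.ones_like(roi)
for n,P in dict(casing=m(.046,.06,A),whole=m(.008,.06,A),key=m(.028,.04,(x<.505)&(y<.065)),pack=m(.034,.043,(y>.07)&(x<.6))).items():
    if len(P)>5: print(n,len(P),rect(P),P[:,2].mean().round(4))
o=bot.get_obs();M=R.from_quat(o['tool_rot'],scalar_first=True).as_matrix()
print(o['t'],o['eef_pos'],'toolx yaw',np.degrees(np.arctan2(M[1,0],M[0,0])),o['gripper_width'],o['contact_force'])
E
python3 meas.py
```

```text
wrist pack_front [0.5152 0.0955 0.0251] 0.69
wrist key_top [0.4838 0.0429 0.0391] 0.83
wrist dock [5.146e-01 9.770e-02 1.000e-04] 0.92
wrist ledge_edge [0.4566 0.0832 0.0144] 0.76
casing 3295 (array([593.4, 105.1]), array([32.2, 94.1]), 14.6) 0.0512
whole 12331 (array([535.5,  89.8]), array([153.4,  96.1]), 14.4) 0.0338
key 531 (array([485.1,  43.7]), array([32.5, 22.6]), 14.5) 0.0337
pack 2129 (array([543.7, 106.5]), array([63., 40.]), 15.5) 0.0386
2.95 [0.47085308 0.05661806 0.23934942] toolx yaw 13.30560989414702 1.0012255873953515 [-0.14743353 -0.33727303 -0.39475467]
```

Emit:
send_rows(deltas="0.005 -0.004 0.035 -1.3; 0.0106 -0.0091 0.07 -1.3; 0.0106 -0.0091 0.105 -1.3; 0.0106 -0.0091 0.14 -1.3; 0.0106 -0.0091 0.16 -1.3", claw=0.42)

```text
t: 3.45
eef_pos: [0.4778, 0.0681, 0.0769]
tool_rot: [0.0, 0.992, 0.128, -0.002]
contact_force: [0.4, 0.1, 0.6]
gripper_width: 0.415
grasp_force: 0.0
```

Emit:
send_rows(deltas="0 0 0 0; 0 0 0 0; 0 0 0 0")

```text
t: 3.75
eef_pos: [0.4802, 0.0688, 0.0806]
tool_rot: [-0.0, 0.992, 0.128, 0.001]
contact_force: [0.1, 0.2, 0.9]
gripper_width: 0.421
grasp_force: 0.0
```

```bash
python3 - <<'E'
from h import *
exec(open('meas.py').read().replace("'dock','ledge_edge'])","'dock','ledge_edge'],'w2.png')"))
np.savez('w2.npz',**p)
p=look('side',[],'d2.png');cv2.imwrite('pics/d2c.png',cv2.resize(p['img'][110:250,180:340,::-1],None,fx=4,fy=4))
E
```

```text
wrist pack_front [0.5127 0.0938 0.0285] 0.66
wrist key_top [0.485  0.0439 0.0369] 0.65
wrist dock [ 0.5125  0.0975 -0.0022] 0.6
casing 9465 (array([589.2, 103.5]), array([23.4, 95.1]), 14.6) 0.0514
whole 36032 (array([531.4,  88.5]), array([143. ,  96.6]), 14.6) 0.0345
key 1442 (array([485.8,  43.3]), array([31.9, 23.9]), 15.7) 0.0336
pack 7167 (array([543.9, 106.5]), array([64.1, 40.7]), 16.5) 0.0386
4.0 [0.47966599 0.06858717 0.08013377] toolx yaw 14.659440305501066 0.41994006137809103 [0.01608679 0.41045633 0.0231121 ]
```

View pics/w2.png

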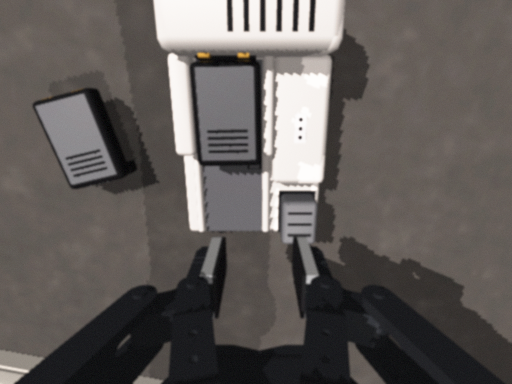

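View pics/d2c.png

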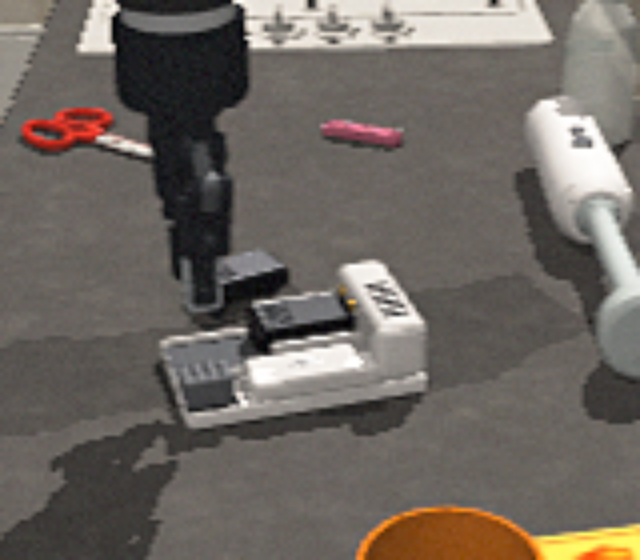

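The wrist view shows the fingertips at about (215,245) and (302,245), with the key at (298,215). The left tip is aligned with the ledge, and the side view shows the hand above the key. I'll measure the tip positions by depth.

```bash
python3 - <<'E'
from h import *
p=dict(np.load('w2.npz'));w=cloud(p)
O=np.array([.5145,.0988]);a=np.radians(14.6);c,s=np.cos(a),np.sin(a)
def d(P): q=P[:,:2]-O;return np.c_[q@[c,s],q@[-s,c],P[:,2]]*1000
for u0,u1 in ((195,232),(285,330)):
    P=w[232:290,u0:u1].reshape(-1,3);D=d(P);D=D[(D[:,2]>55)&(D[:,2]<130)]
    for lo in range(60,110,6):
        k=D[(D[:,2]>=lo)&(D[:,2]<lo+6)]
        if len(k)>3: print(lo,len(k),k.min(0).round(1),k.max(0).round(1))
E
```

```text
72 29 [-44.2  -1.5  73.6] [-29.3   4.3  78. ]
78 165 [-50.9  -1.6  78. ] [-28.4  11.2  83.9]
84 216 [-51.   -1.6  84. ] [-28.2  11.9  90. ]
90 225 [-50.3  -1.6  90. ] [-28.4  11.5  96. ]
96 224 [-47.   -1.6  96. ] [-28.4  10.  102. ]
102 192 [-42.4  -1.6 102. ] [-28.3   8.8 107.9]
108 232 [-37.9  -1.6 108. ] [-27.9   6.4 113.7]
72 30 [-47.5 -39.4  73.7] [-29.2 -37.1  78. ]
78 168 [-50.8 -49.4  78. ] [-28.3 -37.1  84. ]
84 210 [-51.2 -50.8  84. ] [-28.2 -37.1  89.9]
90 250 [-49.4 -50.9  90. ] [-28.1 -37.1  96. ]
96 256 [-47. -51.  96.] [-28.3 -37.2 102. ]
102 225 [-41.8 -50.8 102. ] [-28.1 -37.1 107.9]
108 242 [-38.3 -48.  108. ] [-27.5 -37.1 114. ]
```

Emit:
send_rows(deltas="-0.003 0.0015 0.01 0; -0.003 0.0015 0.02 0; -0.003 0.0015 0.03 0; -0.003 0.0015 0.034 0; -0.003 0.0015 0.034 0")

```text
t: 4.55
eef_pos: [0.4759, 0.0664, 0.0442]
tool_rot: [0.0, 0.992, 0.128, -0.001]
contact_force: [0.5, 0.9, 0.0]
gripper_width: 0.418
grasp_force: 0.0
```

Emit:
send_rows(deltas="0 0 0 0; 0 0 0 0")

```text
t: 4.75
eef_pos: [0.4769, 0.0665, 0.0455]
tool_rot: [-0.0, 0.992, 0.128, 0.0]
contact_force: [-0.3, 0.8, 0.2]
gripper_width: 0.419
grasp_force: 0.0
```

Emit:
send_rows(deltas="0 0 0.0015 0; 0 0 0.0015 0")

```text
t: 4.95
eef_pos: [0.4767, 0.0663, 0.0439]
tool_rot: [0.0, 0.992, 0.128, 0.0]
contact_force: [0.6, 0.4, -0.8]
gripper_width: 0.419
grasp_force: 0.0
```

Emit:
send_rows(deltas="0 0 0.001 0; 0 0 0.001 0")

```text
t: 5.15
eef_pos: [0.4766, 0.0663, 0.0428]
tool_rot: [0.0, 0.992, 0.128, 0.0]
contact_force: [0.0, -0.5, -0.1]
gripper_width: 0.418
grasp_force: 0.0
```

Emit:
send_rows(deltas="0 0 0.001 0; 0 0 0.001 0")

```text
t: 5.35
eef_pos: [0.4765, 0.0663, 0.0417]
tool_rot: [0.0, 0.992, 0.128, -0.0]
contact_force: [-0.6, 1.1, 0.5]
gripper_width: 0.418
grasp_force: 0.0
```

Emit:
send_rows(deltas="0 0 0.001 0; 0 0 0.001 0")

```text
t: 5.55
eef_pos: [0.4766, 0.0664, 0.0408]
tool_rot: [0.0, 0.992, 0.128, 0.0]
contact_force: [-0.4, -0.8, 1.2]
gripper_width: 0.418
grasp_force: 0.7
```

Emit:
send_rows(deltas="0 0 0.001 0; 0 0 0.001 0")

```text
t: 5.75
eef_pos: [0.4767, 0.0664, 0.0398]
tool_rot: [0.0, 0.992, 0.128, 0.0]
contact_force: [0.0, -0.1, 2.0]
gripper_width: 0.421
grasp_force: 1.1
```

Emit:
send_rows(deltas="0 0 0.0105 0; 0 0 0.0105 0; 0 0 0.0105 0")

```text
t: 6.05
eef_pos: [0.4776, 0.0665, 0.0307]
tool_rot: [0.0, 0.992, 0.128, 0.001]
contact_force: [-4.5, -1.5, 18.4]
gripper_width: 0.417
grasp_force: 9.8
```

```bash
python3 - <<'E'
from h import *
p=look('wrist',['pack_front','key_top','pack'],'w3.png')
w=cloud(p);O=np.array([.5145,.0988]);a=np.radians(14.6);c,s=np.cos(a),np.sin(a)
q=w[...,:2]-O;X=q@[c,s]*1000;Y=q@[-s,c]*1000;Z=w[...,2]*1000
k=(abs(Y)<17)&(Z>35)&(Z<41)&(X<58);print('pack top x',np.percentile(X[k],[1,50,99]).round(1),Z[k].mean())
k=(Y<-36)&(Y>-56)&(X<-18)&(X>-60)&(Z<40)&(Z>15);print('key z',np.percentile(Z[k],[5,50,95]).round(1))
o=bot.get_obs();print(o['t'],o['eef_pos'],o['contact_force'],o['grasp_force'])
E
```

```text
wrist pack_front [0.4929 0.089  0.0238] 0.7
wrist key_top [0.4811 0.0432 0.0269] 0.78
wrist pack [0.522  0.0974 0.0156] 0.64
pack top x [-36.1  12.7  38.7] 38.679125881225126
key z [17.  23.9 37.7]
6.25 [0.47753922 0.0665037  0.03070499] [-3.14544812 -1.13343871 19.52485662] 9.646289474330842
```

View pics/w3.png

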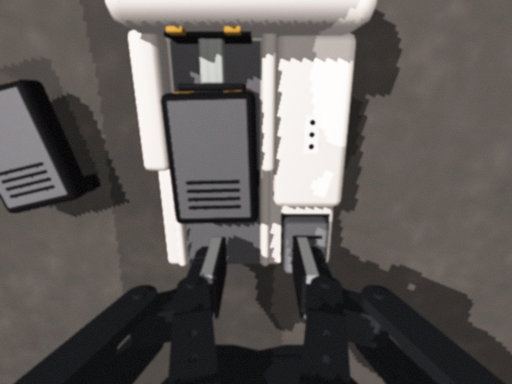

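Key top is at z = 24 mm, fully down, and the pack is caught about 21–23 mm out against or near the left finger at (213,245). I'll back off slowly along -x with the key still down, then raise.

Emit:
send_rows(deltas="-0.0015 0 0 0; -0.003 0 0 0; -0.0045 0 0 0; -0.006 0 0 0; -0.006 0 0 0")

```text
t: 6.75
eef_pos: [0.4744, 0.066, 0.0309]
tool_rot: [-0.001, 0.992, 0.128, 0.004]
contact_force: [3.6, 1.3, 9.1]
gripper_width: 0.421
grasp_force: 5.1
```

```bash
python3 - <<'E'
from h import *
p=look('wrist',['pack_front','key_top'],'w4.png')
w=cloud(p);O=np.array([.5145,.0988]);a=np.radians(14.6);c,s=np.cos(a),np.sin(a)
q=w[...,:2]-O;X=q@[c,s]*1000;Y=q@[-s,c]*1000;Z=w[...,2]*1000
k=(abs(Y)<17)&(Z>35)&(Z<41)&(X<58)&(X>-60);print('pack top x',np.histogram(X[k],np.arange(-60,60,5)))
k=(Y<10)&(Y>-2)&(Z>42)&(Z<60)&(X<0);print('finger front',X[k].max())
o=bot.get_obs();print(o['t'],o['eef_pos'],o['contact_force'],o['grasp_force'])
E
```

```text
wrist pack_front [0.4958 0.0896 0.0262] 0.68
wrist key_top [0.4827 0.0423 0.025 ] 0.7
pack top x (array([   7,   13,   14,   18,  153,    8,    0,    7,  582,  730,  767,
        799,  826,  856,  892,  919,  954, 1041,  992,  917,   28,    0,
          0]), array([-60, -55, -50, -45, -40, -35, -30, -25, -20, -15, -10,  -5,   0,
         5,  10,  15,  20,  25,  30,  35,  40,  45,  50,  55]))
finger front -34.6386234770904
6.9 [0.47442236 0.06595692 0.03091881] [2.89779227 1.42803933 9.8576507 ] 5.235531125217676
```

View pics/w4.png

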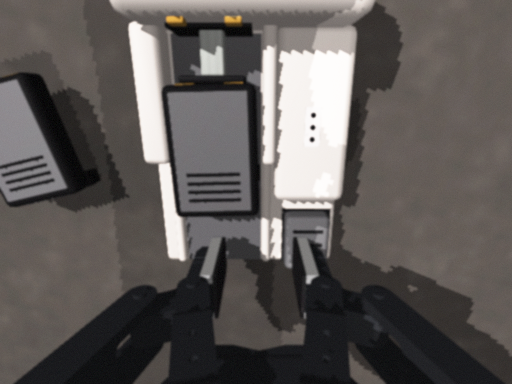

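The pack front lies at about x = -20 mm, 14 mm clear of the finger. It came to rest past the catch, so I'm raising the hand.

Emit:
send_rows(deltas="0 0 -0.01 0; 0 0 -0.03 0; 0 0 -0.06 0; 0 0 -0.1 0; 0 0 -0.14 0")

```text
t: 7.4
eef_pos: [0.4697, 0.0647, 0.1703]
tool_rot: [-0.0, 0.992, 0.128, -0.001]
contact_force: [0.8, -0.2, -0.4]
gripper_width: 0.422
grasp_force: 0.0
```

Emit:
send_rows(deltas="0 0 -0.03 0; 0 0 -0.05 0; 0 0 -0.05 0; 0 0 -0.05 0; 0 0 -0.05 0")

```text
t: 7.9
eef_pos: [0.4698, 0.0645, 0.218]
tool_rot: [0.0, 0.992, 0.128, -0.001]
contact_force: [-0.5, 0.1, 0.5]
gripper_width: 0.424
grasp_force: 0.0
```

```bash
python3 - <<'E'
from h import *
p=look('wrist',['pack_front','key_top','spare_pack'],'w5.png')
w=cloud(p);O=np.array([.5145,.0988]);a=np.radians(14.6);c,s=np.cos(a),np.sin(a)
q=w[...,:2]-O;X=q@[c,s]*1000;Y=q@[-s,c]*1000;Z=w[...,2]*1000
k=(abs(Y)<17)&(Z>35)&(Z<42)&(X<58)&(X>-60);print('pack top x',np.percentile(X[k],[1,50,99]),np.percentile(Z[k],[2,50,98]))
k=(Y<-40)&(Y>-52)&(X<-32)&(X>-52);print('key z',np.median(Z[k]))
o=bot.get_obs();print(o['t'],o['eef_pos'],o['contact_force'],o['grasp_force'])
E
```

```text
wrist pack_front [0.4928 0.0894 0.0244] 0.67
wrist key_top [0.4815 0.0417 0.0353] 0.93
wrist spare_pack [0.4976 0.1946 0.0029] 0.68
wrist spare_pack [0.5234 0.0957 0.0169] 0.19
pack top x [-19.34865758  10.80176044  38.76139058] [36.23100469 38.69108402 40.36625761]
key z 264.22168824796967
8.1 [0.47025382 0.06479839 0.21838371] [ 0.84709017 -0.25052523 -0.80367286] 0.0
```

View pics/w5.png

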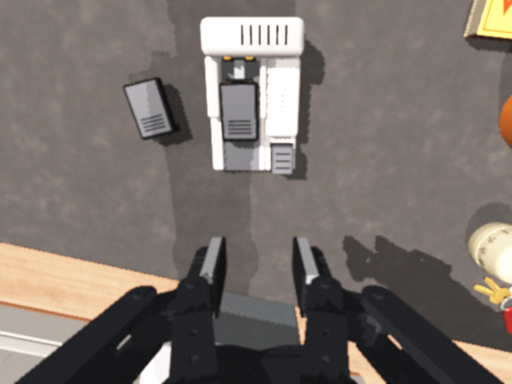

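The pack at (240,110) lies flat, about 20 mm out and past the catch. The key is up again, and the spare pack hasn't moved. Handing in.

```bash
python3 -c "
from station import bot
print(bot.hand_in())"
```

```text
the job is handed in; nothing more can be done
None
```

I pressed the key fully down and the pack stopped with it still held. I then withdrew the hand, left the pack flat on the ledge about 20 mm out and past the catch, and handed the job in at about 8 s. No picture caught the finger touching the pack: it was already at rest about 10 mm short of the finger, so I take it that it hit and bounced back.

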